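Set the stroke and fit the keyed spindle of a sand-sieve shaker

ROBOT

A 6-joint arm with a two-finger parallel gripper is mounted at the origin on a cart in front of the work surface, level with it; the furniture and walls round the work are solid. World frame = base frame: x ahead of the robot, y to its left, z up, the work surface at z = 0. Lengths are in m, angles in rad, forces in N, time in s.
With the tool pointing down it reaches from about 0.275 to 0.75 m from the base axis. Payload 10.2 kg.
Tool frame: the origin (TCP) lies between the finger pads; the fingertips stand 8 mm ahead of it and the grasp point (between the pads) lies 11 mm behind it; z points along the fingers, y is the direction in which the jaws open and shut (so a half turn about z gives the same grasp; the last joint's range is limited). The gripper opens to 85 mm and grips with 20 to 120 N. Pads are 22 mm wide; open, the fingers measure 114 mm over their backs; the gripper's body (76 mm by 85 mm) begins 54 mm behind the grasp point. The pads swing forward as they close: fully open they stand 13 mm farther back than shut.
Start: joints at [-1.519, 0.313, 1.498, -0, 1.331, -0.223], TCP at [0.142, -0.505, 0.239] pointing down, gripper open.
Joint ranges: [-2.94, 2.94], [-0.97, 2.17], [0.19, 2.56], [-1.23, 4.37], [0.02, 3.11], [-2.88, 2.88]. Speed limits (rad/s): [2.39, 2.39, 3.01, 3.14, 3.14, 3.14].

INTERFACE

Orientations are given as a rotation vector (axis times angle).
In Python, from workcell import env gives the robot as it stands.
- The arm moves only by the tool move_arm, never from a script. Its argument "targets" is a list that holds one entry, the list of rows, each a list of 7 numbers: the closure, from 0 (fully open) to 1 (shut), then the shift along the world's x, y, z in m, then the turn, a rotation vector about the world's x, y, z in degrees. A call has 1 to 10 rows; each row is the pose to reach, as a shift and turn from the pose commanded when the call began; what a row does not reach only later rows make up. A row lasts 1/10 s, in which the tool goes at most 50 mm and 8.59 degrees, less where a joint would pass 70% of its speed; a pose out of reach is approached as far as the arm can. A call with a gripper value outside its range is refused whole. The fingers move at their own pace and stop on an object; "squeeze" is the grip in N (left out, the last holds). Time passes only in rows, so rows that repeat a pose let the fingers close. It gives the time, the measured TCP pose, the force and the opening at its end, in the units of the state.
- env.get_state(): the state, without advancing time (a new reading comes with each control period).
- env.capture(name): name is "side" or "top"; returns the picture (420x560x3 uint8, red, green, blue); there is no depth.
- env.camera_model(name): a dict with "vertical_fov" (degrees; the focal length in pixels is half the picture's height over the tangent of half this angle, whatever the lens; pixels are square), "cx", "cy" (the principal point, pixels), "k1" (the pictures are not rectified: a ray, as slopes to the right and down, at radius r is drawn at 1 + k1 r^2 times it, then the intrinsics apply), "camera_from_world" (4x4, takes a point from world to camera coordinates). Camera axes: x right, y down, z forward; pixel columns grow to the right and rows downward; lengths in m; the calibration is good to about 2 mm. A picture is of the moment at which its call begins. camera_model takes no time and is no camera call.
- env.close_job(): hands the job in, once; it reports no verdict.
The state is a dict: "time": time; "qpos": joint angles; "qvel": joint speeds; "joint_torque": joint torques, N m; "eef_pos": TCP position; "orientation": TCP orientation; "wrist_force": force on the tool from outside, world axes, zero at the start; "ft_torque": the same for the moment, N m; "width": opening from 0.0 (shut) to 1.0 (fully open).
Only numpy, scipy, OpenCV 4.12 (cv2) and the standard library are available. Lean on these libraries where they do the work, as an engineer would, in place of code of your own. Each camera call takes 0.05 s, during which the arm holds its last target. There are 200 camera calls.

TASK

Get the sieve shaker ready for grading sand: turn the black stroke dial so that it clicks in at the row of three dots, then lift the blue-headed spindle out of its wooden holder and push its shaft into the shaker's hub, turning it until the key slips into the keyway and the flange sits fully home on the hub. A spring in the bore pushes the spindle back out, so finish while still holding the spindle by its head and pressing it home; leave the dial at three dots and do not shift the things standing round about.

Things in the scene. Friction and masses are not known exactly. Their poses are not given: they have to be found in the camera images.
- shaker: Grey drive base of the sieve shaker, 124 (x) by 190 (y) by 30 mm high, fixed to the table. Origin at the centre of its underside; its front (switch and vents) faces its own -x; its yaw is up to 0.3 rad either way. On its top stand the black stroke dial (52 mm to +y, 14 mm to the front) and the bright steel hub (52 mm to -y).
- stroke_dial (a joint): Angle of the stroke dial in rad, growing clockwise seen from above. Click stops: 0 one dot, 0.5 two, 1.0 three, 1.5 four (rows of white dots beyond the dial; a white line on the dial points at them). Let go between, it springs to the nearest. Starts at one or two dots. Passing a click takes about 0.2 N m.
- dial_grip (a point): On the axis of the black stroke dial, 45 mm above the table. The dial is a round ribbed knob of 42 mm diameter, reaching from 32 to 58 mm above the table; grip it across from above. Axes are those of the shaker and do not turn with the dial.
- hub_mouth (a point): Centre of the mouth of the hub's bore, 72 mm above the table; axes are those of the shaker, NOT of the keyway. The hub is a fixed bright steel ring, 42 mm high, 40 mm outside, bore 20.4 mm. One keyway, 9.5 mm wide, reaches 16 mm from the axis and runs all down the bore.
- hub_foot (a point): Foot of the hub on its axis, 42 mm below hub_mouth, axes of the shaker. The keyway points within 0.55 rad either side of the shaker's own -x (front), different each time and in no reading: see it from above as a notch with a black line behind it, or feel for it by turning the spindle under light pressure until it drops.
- plunger (a joint): Travel in m, downward, of the sprung brass plunger in the bore: 0 at rest, when its top lies 14 mm below the mouth; about 0.024 with the spindle home. It pushes up with 4 N at first and 10 N at home, and pushes the spindle out when let go.
- spindle_grip (a point): Centre of the blue head of the loose spindle (about 0.16 kg), to be gripped from above: 24 mm wide along this point's y (two flat sides), 42 mm along x, 36 mm high, standing on the flange. Axes turn with the spindle, z up; the key points along -x of this point (white lines mark that side), at the start within 0.7 rad of world -x.
- spindle_shoulder (a point): On the spindle's axis at the underside of its flange (48 mm diameter, 5 mm thick), 25 mm below spindle_grip, same axes. The 18 mm shaft runs 38 mm down from here, its last 5 mm bevelled. Fully home, this point lies at hub_mouth and the flange rests on the hub.
- spindle: The whole spindle; origin at the tip of its shaft, 38 mm below spindle_shoulder, same axes. The brass key, 6 mm wide, reaches 14 mm from the axis and runs from 10 to 34 mm above the tip, so the round tip enters the bore 10 mm before the key lands on the hub's face.
- holder: Light wooden round holder, fixed, 50 mm high, 54 mm diameter (68 mm at the foot), with a plain round well 32 mm wide in which the spindle hangs by its flange; lift straight up by 40 mm or more to clear it. Origin at the centre of its underside.
- powder_jar: Bystander: small jar with a cork stopper, 44 mm diameter, 70 mm high; origin under its centre.
- sand_box: Bystander: clear flat box of graded sand, 108 by 68 by 28 mm; origin under its centre.
- blower: Bystander: red rubber blower bulb, 110 by 49 by 44 mm; origin under its centre.
- loupe: Bystander: hand magnifier, 133 by 52 by 12 mm, lying flat; origin under its centre.

How it is judged:
On the way, in this order (a step that is already met when the one before it is completed fails the run):
1. the stroke dial stands at three dots while the spindle is still in its holder (value of joint stroke_dial between 0.85 and 1.15 rad and distance of spindle_grip from where it was at the start of the episode below 0.015 m), for 0.3 s.
2. the spindle is lifted out of its holder (height (world z) of spindle_shoulder above 0.085 m), for 0.1 s.
3. the key has slipped into the keyway and the spindle is home in the hub (z of spindle_shoulder in the frame of hub_mouth below 0.003 m and horizontal distance between spindle_shoulder and hub_mouth below 0.004 m and angle between spindle_shoulder's own z axis and vertical below 0.07 rad), for 0.2 s.
At the end, for the whole second after the job is handed in: The spindle's flange is home on the hub (within 3 mm in height, 4 mm sideways, upright within 0.07 rad), held there by the gripper against the spring (the fingers press on it with more than 1 N, it is still), and the stroke dial stands at three dots (1.0 rad within 0.15) (all of step 3 and value of joint stroke_dial between 0.85 and 1.15 rad and contact force between the fingers and spindle above 1 N and linear speed of spindle below 0.02 m/s); the arm keeps its last pose, push and grip.
It fails at once if a bystander (cork-stoppered jar, sand box, blower, magnifier) is shifted by more than 25 mm (distance of any of powder_jar, blower, sand_box, loupe from where it was at the start of the episode above 0.025 m).
It also fails if it takes over 54 s, if anything falls off the work surface, if the arm or the gripper's body presses on something with over 40 N, if the wrist force passes 120 N, or if a joint passes its speed limit or range.

## Working session

There is one attempt and no reset: what is moved stays moved. The work goes in short steps, Python scripts to look and compute and a tool call to move; the robot and the scene stay as the last step left them, time stands still between calls to the robot, and variables do not carry over. Pictures are saved under pics/ and viewed, about 8 in all and at most 12, crops included, and the job is handed in when it is done.

Besides the shell and the picture viewer there is one more tool, called as name([rows], argument=value, ...), one row to a line, values as JSON. move_arm: Moves the arm, as the interface text tells. Its arguments: {"type":"object","properties":{"targets":{"type":"array"},"squeeze":{"type":"number"}},"required":["targets"]}

```bash
mkdir -p pics; ls
cat > h.py <<'E'
import numpy as np, cv2
from workcell import env
def snap(n,f):
    im=np.ascontiguousarray(env.capture(n)); cv2.imwrite('pics/'+f,im[:,:,::-1]); return im
def K(n):
    m=env.camera_model(n); f=210/np.tan(np.radians(m['vertical_fov'])/2)
    return m,f,np.array(m['camera_from_world'])
def px(n,P):
    m,f,T=K(n); p=T[:3,:3]@np.array(P,float)+T[:3,3]; s=p[:2]/p[2]; s=s*(1+m['k1']*(s@s))
    return s*f+[m['cx'],m['cy']]
def ray(n,uv):
    m,f,T=K(n); d=(np.array(uv,float)-[m['cx'],m['cy']])/f; s=d.copy()
    for _ in range(30): s=d/(1+m['k1']*(s@s))
    R=T[:3,:3]; return -R.T@T[:3,3], R.T@np.array([s[0],s[1],1])
def onz(n,uv,z):
    o,d=ray(n,uv); return o+d*(z-o[2])/d[2]
E
python3 - <<'E'
from h import *
a=snap('top','t0.png'); b=snap('side','s0.png')
for n in('top','side'):
    m=env.camera_model(n); print(n,m['vertical_fov'],m['k1'],ray(n,(280,210)))
s=env.get_state(); print({k:np.round(v,3) for k,v in s.items()})
E
```

```text
pics
top 44.73461971662802 -0.16927749597196864 (array([ 0.48166137, -0.08928916,  1.34269932]), array([ 0.06160652,  0.00822942, -0.99808751]))
side 49.885095533162946 0.029950153291135196 (array([0.39292516, 0.91096527, 0.71832693]), array([ 0.13906353, -0.82147249, -0.55338208]))
{'time': np.float64(0.1), 'qpos': array([-1.519,  0.313,  1.498,  0.   ,  1.331, -0.223]), 'qvel': array([ 0.001, -0.001, -0.003, -0.001,  0.001,  0.002]), 'joint_torque': array([ 3.0000e-03, -4.1291e+01, -2.6014e+01, -0.0000e+00,  3.0000e-03,
        0.0000e+00]), 'eef_pos': array([ 0.142, -0.505,  0.239]), 'orientation': array([-3.111, -0.43 , -0.   ]), 'wrist_force': array([0.061, 0.181, 0.012]), 'ft_torque': array([-0.018,  0.008, -0.014]), 'width': np.float64(1.001)}
```

View pics/t0.png

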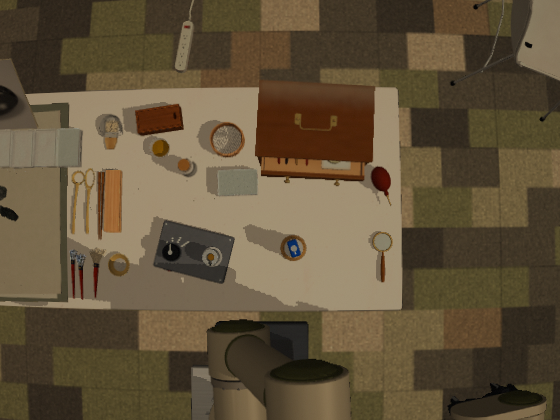

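View pics/s0.png

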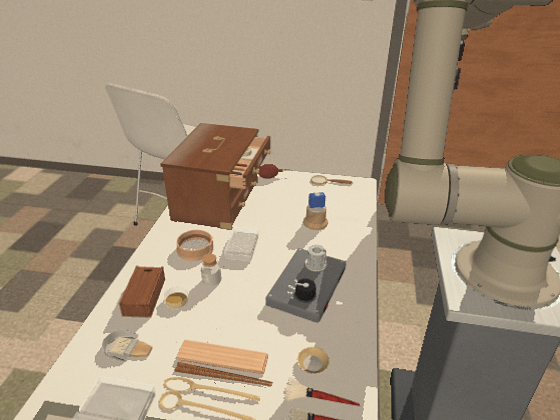

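Top view: shaker at about (195,250), with the dial at (171,251) and the hub at (211,257). The spindle in its holder is at (293,248). Bystanders are well clear. I'll zoom in next.

Run:
```python
from h import *
a=cv2.imread('pics/t0.png'); b=cv2.imread('pics/s0.png')
A=cv2.resize(a[216:286,150:240],None,fx=6,fy=6,interpolation=cv2.INTER_CUBIC)
B=cv2.resize(a[228:268,273:313],None,fx=6,fy=6,interpolation=cv2.INTER_CUBIC)
C=cv2.resize(b[235:325,260:350],(240,240),interpolation=cv2.INTER_CUBIC)[:180]
o=np.zeros((420,780,3),np.uint8); o[:420,:540]=A; o[:240,540:780]=B; o[240:420,540:]=C
cv2.imwrite('pics/c1.png',np.clip(o*1.5,0,255).astype(np.uint8))
# shaker outline (dark grey): contour & rect
hsv=cv2.cvtColor(a,cv2.COLOR_BGR2HSV)
m=((hsv[...,2]<120)&(hsv[...,1]<90)).astype(np.uint8); w=np.zeros_like(m); w[212:290,145:245]=m[212:290,145:245]
c=max(cv2.findContours(w,0,2)[0],key=cv2.contourArea); print(cv2.minAreaRect(c)); print(cv2.approxPolyDP(cv2.convexHull(c),3,True)[:,0])
bl=((hsv[...,0]>105)&(hsv[...,0]<130)&(hsv[...,1]>150)).astype(np.uint8); bl[:228]=0;bl[268:]=0;bl[:,:273]=0;bl[:,313:]=0
c=max(cv2.findContours(bl,0,2)[0],key=cv2.contourArea); r=cv2.minAreaRect(c);print(r)
for z in(.0,.03,.072,.091): print(z,onz('top',r[0],z), onz('top',(171,251),z),onz('top',(211,257),z))
```

```text
((194.5, 253.0), (72.0, 99.0), 90.0)
[[154 218]
 [233 237]
 [244 289]
 [145 289]
 [145 235]]
((293.3500061035156, 248.05001831054688), (16.127614974975586, 8.854375839233398), 71.56504821777344)
0.0 [ 0.46436765 -0.11310856  0.        ] [0.45620136 0.21086111 0.        ] [0.44080477 0.103804   0.        ]
0.03 [ 0.46475404 -0.11257637  0.03      ] [0.45677021 0.20415484 0.03      ] [0.44171763 0.09948971 0.03      ]
0.072 [ 0.465295   -0.11183129  0.072     ] [0.45756661 0.19476605 0.072     ] [0.44299563 0.0934497  0.072     ]
0.091 [ 0.46553971 -0.11149423  0.091     ] [0.45792688 0.19051875 0.091     ] [0.44357378 0.09071732 0.091     ]
```

View pics/c1.png

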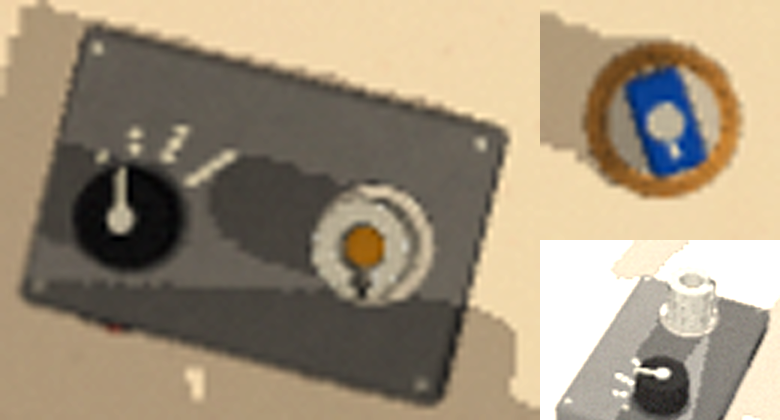

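Run:
```python
from h import *
f=lambda p,z: onz('top',np.array(p)/6+[150,216]-0.42,z)
c=np.array([f(p,.03) for p in[(88,25),(508,130),(440,405),(25,297)]])
print(c.round(4)); e=[np.linalg.norm(c[i]-c[(i+1)%4]) for i in range(4)]; print(np.round(e,4))
ctr=c.mean(0); ux=(c[0]+c[1]-c[2]-c[3])[:2]; uy=(c[0]+c[3]-c[1]-c[2])[:2]
y1=np.arctan2(ux[1],ux[0]); y2=np.arctan2(-uy[0],uy[1]); yaw=(124*y1+190*y2)/314; print(ctr,y1,y2)
yaw=(y1+y2*2)/3
R=np.array([[np.cos(yaw),-np.sin(yaw)],[np.sin(yaw),np.cos(yaw)]])
dial=ctr[:2]+R@[-.014,.052]; hub=ctr[:2]+R@[0,-.052]
print('dial',dial,'hub',hub,'yaw',yaw)
P=lambda p,z:((px('top',(*p,z))+.42-[150,216])*6).round(1)
print('px dial top',P(dial,.058),'hub mouth',P(hub,.072),'plunger',P(hub,.058),'foot',P(hub,.03))
dc=f((120,218),.058); print('dial seen',dc,'hub plung',f((365,247),.058))
for p in[(102,157),(135,140),(175,143),(212,168)]:
    v=f(p,.031)[:2]-dial; print('dot',np.arctan2(v[1],v[0])-yaw, np.hypot(*v))
v=(f((122,168),.058)-dc)[:2]; print('line',np.arctan2(v[1],v[0])-yaw)
n=f((362,285),.072)[:2]; v=n-hub; w=(n-f((365,247),.058)[:2])
for v in(v,w): print('key world ang',np.arctan2(v[1],v[0]),np.hypot(*v))
a=cv2.imread('pics/t0.png')
# spindle
s=onz('top',(293.35,248.05),.109); print('spindle head',s)
q=[onz('top',np.array(p)/6+[273,228]-.42-[90,0],.109)[:2] for p in[(625,80),(677,63),(707,160),(656,180)]]
q=np.array(q); print('head ctr',q.mean(0)); v=q[2]+q[3]-q[0]-q[1]; print('key ang',np.arctan2(v[1],v[0]), np.linalg.norm(q[2]-q[1]),np.linalg.norm(q[1]-q[0]))
```

```text
[[0.5378 0.2228 0.03  ]
 [0.4926 0.0395 0.03  ]
 [0.3748 0.0685 0.03  ]
 [0.42   0.2496 0.03  ]]
[0.1888 0.1214 0.1866 0.1209]
[0.45631142 0.14509727 0.03      ] -0.23306387127358597 -0.24314115685296606
dial [0.45506149 0.19893441] hub [0.44396189 0.09458501] yaw -0.23978206165983937
px dial top [126.1 217.8] hub mouth [365.8 246.2] plunger [370.6 245.2] foot [379.9 243.3]
dial seen [0.45496848 0.20154723 0.058     ] hub plung [0.44320294 0.09695521 0.058     ]
dot 0.8210077434649286 0.03066859283959051
dot 0.3117193482095526 0.03310583673559162
dot -0.2059074423484523 0.03521618373114
dot -0.7409885884769483 0.03783774310251682
line 0.20609273751007506
key world ang 3.0455473342841057 0.016194618106423395
key world ang -3.088444896927903 0.015382754485319996
spindle head [ 0.46577159 -0.1111749   0.109     ]
head ctr [ 0.46660874 -0.11183192]
key ang -2.843683589684297 0.04079077099653194 0.022014081976058968
```

Readings from this picture:
- **Dial:** the line points at two dots, so it needs +0.5 rad clockwise.
- **Keyway:** world angle about 3.12 rad.
- **Spindle key:** about 3.44 rad.

I'm moving to above the dial.

move_arm([
  [[0.3, 0.313, 0.7055, -0.1, 0, 0, 0], [0.3, 0.313, 0.7055, -0.1, 0, 0, 0], [0.3, 0.313, 0.7055, -0.1, 0, 0, 0], [0.3, 0.313, 0.7055, -0.1, 0, 0, 0], [0.3, 0.313, 0.7055, -0.1, 0, 0, 0], [0.3, 0.313, 0.7055, -0.1, 0, 0, 0], [0.3, 0.313, 0.7055, -0.1, 0, 0, 0], [0.3, 0.313, 0.7055, -0.1, 0, 0, 0], [0.3, 0.313, 0.7055, -0.1, 0, 0, 0], [0.3, 0.313, 0.7055, -0.1, 0, 0, 0]],
], squeeze=50)

```text
time: 1.1
eef_pos: [0.3438, -0.0501, 0.175]
orientation: [3.112, 0.43, 0.001]
wrist_force: [1.1, -0.5, -0.3]
width: 0.699
```

move_arm([
  [[0.3, 0.111, 0.25, -0.05, 0, 0, 0], [0.3, 0.111, 0.25, -0.05, 0, 0, 0], [0.3, 0.111, 0.25, -0.05, 0, 0, 0], [0.3, 0.111, 0.25, -0.05, 0, 0, 0], [0.3, 0.111, 0.25, -0.05, 0, 0, 0], [0.3, 0.111, 0.25, -0.05, 0, 0, 0], [0.3, 0.111, 0.25, -0.05, 0, 0, 0], [0.3, 0.111, 0.25, -0.05, 0, 0, 0], [0.3, 0.111, 0.25, -0.05, 0, 0, 0]],
])

```text
time: 2.0
eef_pos: [0.4543, 0.1971, 0.1252]
orientation: [3.112, 0.429, -0.0]
wrist_force: [-0.2, -0.1, 0.5]
width: 0.703
```

move_arm([
  [[0.3, 0.001, 0.0034, -0.05, 0, 0, 0], [0.3, 0.001, 0.0034, -0.07, 0, 0, 0], [0.3, 0.001, 0.0034, -0.083, 0, 0, 0], [0.3, 0.001, 0.0034, -0.083, 0, 0, 0]],
])

```text
time: 2.4
eef_pos: [0.4547, 0.2002, 0.0411]
orientation: [3.112, 0.428, -0.005]
wrist_force: [-0.1, -0.7, -0.4]
width: 0.702
```

move_arm([
  [[0.8, 0, 0, 0, 0, 0, 0], [0.8, 0, 0, 0, 0, 0, 0], [0.8, 0, 0, 0, 0, 0, 0], [0.8, 0, 0, 0, 0, 0, 0], [0.8, 0, 0, 0, 0, 0, 0], [0.8, 0, 0, 0, 0, 0, 0]],
])

```text
time: 3.0
eef_pos: [0.456, 0.2011, 0.0434]
orientation: [3.112, 0.43, 0.002]
wrist_force: [-3.2, -1.4, 7.2]
width: 0.472
```

move_arm([
  [[0.8, 0, 0, 0, 0, 0, -6], [0.8, 0, 0, 0, 0, 0, -12], [0.8, 0, 0, 0, 0, 0, -18], [0.8, 0, 0, 0, 0, 0, -24], [0.8, 0, 0, 0, 0, 0, -30], [0.8, 0, 0, 0, 0, 0, -30], [0.8, 0, 0, 0, 0, 0, -30]],
])

```text
time: 3.7
eef_pos: [0.456, 0.2006, 0.0434]
orientation: [3.116, -0.389, 0.002]
wrist_force: [-3.5, -5.9, 7.8]
width: 0.477
```

Run:
```python
from h import *
s=env.get_state(); print(s['ft_torque'].round(3),s['wrist_force'].round(1),s['eef_pos'].round(4),s['orientation'].round(3))
```

```text
[-0.983  0.498  0.147] [-3.5 -5.9  7.8] [0.456  0.2006 0.0434] [ 3.116e+00 -3.890e-01  2.000e-03]
```

move_arm([
  [[0.3, 0, 0, 0, 0, 0, 0], [0.3, 0, 0, 0, 0, 0, 0], [0.3, 0, 0, 0, 0, 0, 0], [0.3, 0, 0, 0.04, 0, 0, 0], [0.3, 0, 0, 0.08, 0, 0, 0], [0.3, 0, 0, 0.12, 0, 0, 0], [0.3, -0.04, -0.05, 0.12, 0, 0, 0], [0.3, -0.06, -0.1, 0.12, 0, 0, 0], [0.3, -0.06, -0.15, 0.12, 0, 0, 0], [0.3, -0.06, -0.2, 0.12, 0, 0, 0]],
])

```text
time: 4.7
eef_pos: [0.395, 0.0162, 0.1624]
orientation: [-3.118, 0.388, -0.002]
wrist_force: [1.2, -0.3, 0.5]
width: 0.698
```

Run:
```python
from h import *
snap('top','t1.png');snap('side','s1.png')
a=cv2.imread('pics/t1.png'); b=cv2.imread('pics/s1.png')
A=cv2.resize(a[216:286,150:240],None,fx=6,fy=6,interpolation=cv2.INTER_CUBIC)
C=cv2.resize(b[235:325,260:350],(240,240),interpolation=cv2.INTER_CUBIC)
D=cv2.resize(b[185:235,295:345],(240,240),interpolation=cv2.INTER_CUBIC)[:180]
o=np.zeros((420,780,3),np.uint8); o[:420,:540]=A; o[:240,540:780]=C; o[240:420,540:]=D
cv2.imwrite('pics/c2.png',np.clip(o*1.5,0,255).astype(np.uint8))
```

```text
(no output)
```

View pics/c2.png

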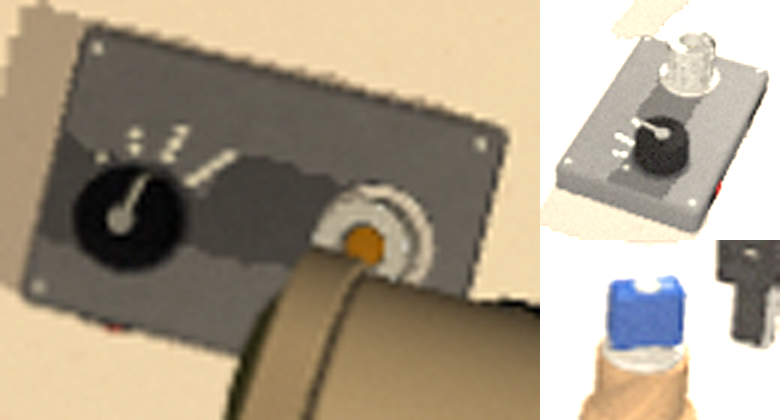

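The dial line now points at three dots: it turned about 0.53 rad in the image, to (147,175). The next move goes to above the spindle with a turn of about +31.5°.

move_arm([
  [[0.2, 0.02, -0.04, 0, 0, 0, 8], [0.2, 0.04, -0.08, 0, 0, 0, 16], [0.2, 0.07, -0.115, 0, 0, 0, 24], [0.2, 0.07, -0.115, 0, 0, 0, 31.5], [0.2, 0.07, -0.115, 0, 0, 0, 31.5], [0.2, 0.07, -0.115, 0, 0, 0, 31.5]],
])

```text
time: 5.4
eef_pos: [0.4657, -0.0967, 0.1619]
orientation: [-3.106, -0.467, 0.001]
wrist_force: [0.6, 1.0, -0.1]
width: 0.799
```

Run:
```python
from h import *
s=env.get_state(); p=s['eef_pos']
t=onz('top',(293.35,248.05),.093); print(p.round(4),s['orientation'].round(3),'target',t.round(4),(t-p).round(4), s['wrist_force'])
# triangulate blue head: top image vs side rows of head-top
b=cv2.imread('pics/s0.png'); h=cv2.cvtColor(b,cv2.COLOR_BGR2HSV)
m=(h[...,0]>105)&(h[...,0]<130)&(h[...,1]>120); m[:185]=0;m[235:]=0;m[:,:295]=0;m[:,345:]=0
v,u=np.nonzero(m); print(u.min(),u.max(),v.min(),v.max(),u.mean(),v.mean())
print('pred grip',px('side',(t[0],t[1],.075)),'top',px('side',(t[0],t[1],.093)),'bot',px('side',(t[0],t[1],.057)))
```

```text
[ 0.4657 -0.0967  0.1619] [-3.106e+00 -4.670e-01  1.000e-03] target [ 0.4656 -0.1115  0.093 ] [-0.0002 -0.0148 -0.0689] [ 0.62680034  0.95416643 -0.11836577]
310 324 194 207 316.70186335403724 200.40372670807454
pred grip [317.29928035 199.87315591] top [317.69196866 194.12251325] bot [316.9133202  205.53129733]
```

move_arm([
  [[0.25, 0, -0.0148, 0, 0, 0, 0], [0.25, 0, -0.0148, -0.04, 0, 0, 0], [0.25, 0, -0.0148, -0.075, 0, 0, 0], [0.25, 0, -0.0148, -0.095, 0, 0, 0], [0.25, 0, -0.0148, -0.095, 0, 0, 0]],
], squeeze=60)

```text
time: 5.9
eef_pos: [0.4646, -0.1119, 0.0651]
orientation: [-3.104, -0.469, 0.006]
wrist_force: [0.1, 0.9, 0.2]
width: 0.746
```

move_arm([
  [[0.95, 0, 0, 0, 0, 0, 0], [0.95, 0, 0, 0, 0, 0, 0], [0.95, 0, 0, 0, 0, 0, 0], [0.95, 0, 0, 0, 0, 0, 0], [0.95, 0, 0, 0, 0, 0, 0], [0.95, 0, 0, 0, 0, 0, 0], [0.95, 0, 0, 0, 0, 0, 0], [0.95, 0, 0, 0, 0, 0, 0]],
])

```text
time: 6.7
eef_pos: [0.4666, -0.1128, 0.0684]
orientation: [3.104, 0.471, 0.003]
wrist_force: [-2.1, 0.2, 5.9]
width: 0.272
```

move_arm([
  [[0.95, 0, 0, 0.03, 0, 0, 0], [0.95, 0, 0, 0.06, 0, 0, 0], [0.95, 0, 0, 0.09, 0, 0, 0], [0.95, 0, 0.02, 0.09, 0, 0, -3], [0.95, -0.005, 0.06, 0.09, 0, 0, -8], [0.95, -0.01, 0.1, 0.09, 0, 0, -13], [0.95, -0.015, 0.14, 0.09, 0, 0, -18], [0.95, -0.0215, 0.18, 0.09, 0, 0, -18], [0.95, -0.0215, 0.2087, 0.09, 0, 0, -18], [0.95, -0.0215, 0.2087, 0.09, 0, 0, -18]],
])

```text
time: 7.7
eef_pos: [0.444, 0.099, 0.1576]
orientation: [-3.141, 0.015, -0.001]
wrist_force: [-0.5, -0.2, -1.2]
width: 0.271
```

Run:
```python
from h import *
s=env.get_state(); print(s['eef_pos'].round(4),s['orientation'].round(3),s['wrist_force'].round(2))
snap('top','t2.png');snap('side','s2.png')
a=cv2.imread('pics/t2.png'); b=cv2.imread('pics/s2.png')
A=cv2.resize(a[216:286,150:240],None,fx=5,fy=5,interpolation=cv2.INTER_CUBIC)
C=cv2.resize(b[215:305,275:355],(320,360),interpolation=cv2.INTER_CUBIC)
o=np.zeros((360,780,3),np.uint8); o[:350,:450]=A; o[:360,455:775]=C
cv2.imwrite('pics/c3.png',np.clip(o*1.5,0,255).astype(np.uint8))
p=s['eef_pos']; print('hub mouth side px',[(px('side',(.4445,.0962,z))-[275,215])*4+[455,0] for z in(.072,.03)])
print('tip px side pred',[(px('side',(p[0]-.0008,p[1],p[2]-dz))-[275,215])*4+[455,0] for dz in(.0175,.0555)])
```

```text
[0.444  0.099  0.1576] [-3.141e+00  1.500e-02 -1.000e-03] [-0.51 -0.19 -1.24]
hub mouth side px [array([621.78682866, 138.58228858]), array([617.72657137, 195.19100329])]
tip px side pred [array([630.60551084,  44.50359851]), array([626.58798768,  99.69106018])]
```

View pics/c3.png

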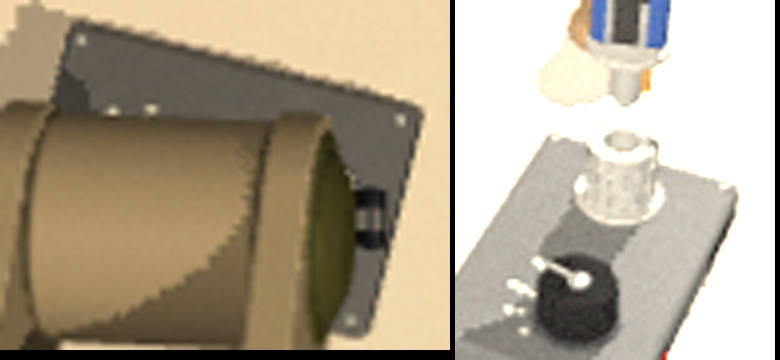

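The side view shows the spindle tip at (626,100), nearly above the hub mouth at (623,140), and both match the prediction. I'll shift slightly and lower until the tip enters.

move_arm([
  [[0.95, 0.0013, -0.0028, 0, 0, 0, 0], [0.95, 0.0013, -0.0028, -0.015, 0, 0, 0], [0.95, 0.0013, -0.0028, -0.025, 0, 0, 0], [0.95, 0.0013, -0.0028, -0.031, 0, 0, 0], [0.95, 0.0013, -0.0028, -0.036, 0, 0, 0], [0.95, 0.0013, -0.0028, -0.036, 0, 0, 0]],
])

```text
time: 8.4
eef_pos: [0.445, 0.0946, 0.1204]
orientation: [-3.138, 0.023, 0.004]
wrist_force: [-1.7, 10.0, -4.1]
width: 0.27
```

move_arm([
  [[0.95, -0.0003, 0.002, 0, 0, 0, 0], [0.95, -0.0003, 0.002, 0, 0, 0, 0], [0.95, -0.0003, 0.002, 0, 0, 0, 0]],
])

```text
time: 8.7
eef_pos: [0.4454, 0.0954, 0.1209]
orientation: [-3.141, 0.021, 0.001]
wrist_force: [-0.5, 1.4, -2.8]
width: 0.274
```

move_arm([
  [[0.95, 0, 0.0003, -0.003, 0, 0, 0], [0.95, 0, 0.0003, -0.006, 0, 0, 0], [0.95, 0, 0.0003, -0.009, 0, 0, 0], [0.95, 0, 0.0003, -0.009, 0, 0, 0]],
])

```text
time: 9.1
eef_pos: [0.4455, 0.0957, 0.1119]
orientation: [3.141, -0.021, -0.0]
wrist_force: [-1.7, 0.6, 2.5]
width: 0.274
```

The key seems to have entered already, since the tip is 15.6 mm in and only spring force shows. I'll continue down.

move_arm([
  [[0.95, 0, 0, -0.005, 0, 0, 0], [0.95, 0, 0, -0.01, 0, 0, 0], [0.95, 0, 0, -0.014, 0, 0, 0], [0.95, 0, 0, -0.018, 0, 0, 0], [0.95, 0, 0, -0.018, 0, 0, 0]],
], squeeze=80)

```text
time: 9.6
eef_pos: [0.4455, 0.0958, 0.0941]
orientation: [3.141, -0.02, -0.0]
wrist_force: [-3.7, 1.4, 4.4]
width: 0.267
```

move_arm([
  [[0.95, -0.0003, 0, -0.002, 0, 0, 0], [0.95, -0.0003, 0, -0.004, 0, 0, 0], [0.95, -0.0003, 0, -0.004, 0, 0, 0], [0.95, -0.0003, 0, -0.004, 0, 0, 0]],
])

```text
time: 10.0
eef_pos: [0.4455, 0.0958, 0.091]
orientation: [3.141, -0.02, 0.001]
wrist_force: [-5.1, 1.0, 13.7]
width: 0.269
```

move_arm([
  [[0.95, 0, 0, -0.001, 0, 0, 0], [0.95, 0, 0, -0.0015, 0, 0, 0], [0.95, 0, 0, -0.0015, 0, 0, 0], [0.95, 0, 0, -0.0015, 0, 0, 0]],
])

```text
time: 10.4
eef_pos: [0.4455, 0.0958, 0.0909]
orientation: [3.141, -0.02, 0.002]
wrist_force: [-13.3, -1.1, 32.1]
width: 0.269
```

Run:
```python
from h import *
s=env.get_state(); print(s['eef_pos'].round(4),s['wrist_force'].round(2),s['ft_torque'].round(2))
snap('side','s3.png'); snap('top','t3.png'); b=cv2.imread('pics/s3.png'); a=cv2.imread('pics/t3.png')
C=cv2.resize(b[225:305,265:355],None,fx=6,fy=6,interpolation=cv2.INTER_CUBIC)
o=np.zeros((480,790,3),np.uint8); o[:,:540]=C; o[:300,550:790]=cv2.resize(a[216:276,150:198],(240,300),interpolation=cv2.INTER_CUBIC)
cv2.imwrite('pics/c4.png',np.clip(o*1.4,0,255).astype(np.uint8))
for z in(.077,.072,.03): print(z,(px('side',(.4446,.0960,z))-[265,225])*6)
```

```text
[0.4455 0.0958 0.0909] [-13.27  -1.13  32.1 ] [ 0.06  2.34 -0.06]
0.077 [310.71798873 137.16329616]
0.072 [309.97479339 147.51776804]
0.03 [303.88979114 232.42369933]
```

View pics/c4.png

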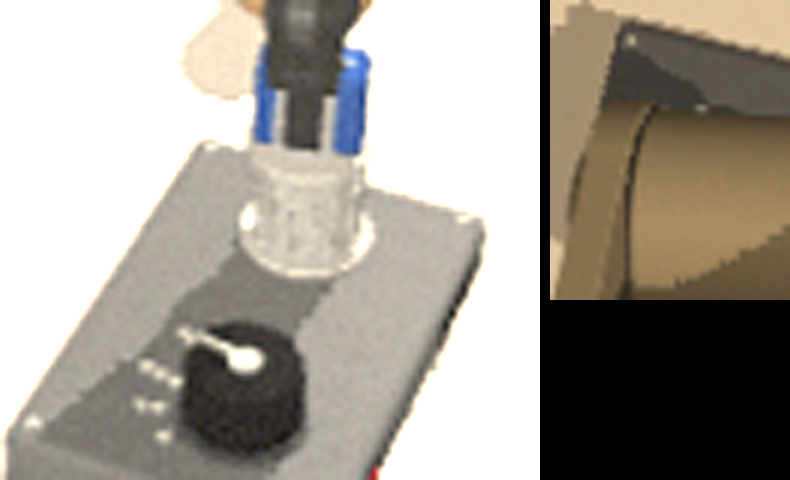

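Flange sits on the hub ring in the side view, around (308,155). TCP z stopped at 0.0909 against an expected 0.0904, and the force rose without any travel, so it is a hard stop. I'll ease the side load before handing in.

move_arm([
  [[0.95, -0.0007, 0, 0.0004, 0, 0, 0], [0.95, -0.0007, 0, 0.0004, 0, 0, 0], [0.95, -0.0007, 0, 0.0004, 0, 0, 0], [0.95, -0.0007, 0, 0.0004, 0, 0, 0], [0.95, -0.0007, 0, 0.0004, 0, 0, 0]],
])

```text
time: 11.0
eef_pos: [0.4455, 0.0958, 0.0909]
orientation: [3.141, -0.02, 0.005]
wrist_force: [-8.5, 0.3, 24.9]
width: 0.269
```

Run:
```python
from h import *
env.close_job(); s=env.get_state(); print(s['time'],s['eef_pos'].round(4),s['wrist_force'].round(1),s['width'])
```

```text
the job is handed in; nothing more can be done
the job is handed in; nothing more can be done
```

I set the dial to three dots, then lifted the spindle out of its holder and pressed it into the hub. I handed the job in at about 11 s with the gripper still holding the head and pressing down. The hand-in gives no verdict.

- **Dial:** it started at two dots, and I turned it about 0.5 rad clockwise. A picture after letting go showed the line at three dots, having turned about 0.53 rad, and the last side view shows it still there.
- **Spindle:** the key went in at the angle read from the top camera, with no searching. It stopped hard at a TCP height of 0.0909 m, against an expected 0.0904 m, and the force rose from 14 to 32 N with almost no travel. The last side view shows the flange on the hub.
- **Final hold:** it presses down with about 25 N against the 10 N spring and has about 8.5 N of side load left. The squeeze was set to 80 N.
- **Not checked:** the state reading after hand-in was refused, so the last numbers are from the move just before it. I didn't measure the bystanders again, but the arm's path kept well clear of them.

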